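Hold the cam clamp at full lift on a maple block

TASK

Stand the square maple block on end on the bed of the T-track clamp, in the middle of the gap between the aluminium fence and the rubber pad, and let go of it. Then take the cam lever by its knob and swing it round to the cam's highest lift, where the lever stands square to the track and the pad presses the block hardest against the fence, and do not leave it short of or past that point. The lever springs back if released, so finish while still holding it there; leave everything else on the bench where it is.

Things in the scene. Friction and masses are not known exactly. Their poses are not given: they have to be found in the camera images.
- block_center (a point): centre of the square maple block, which stands on end: 50 x 50 mm and 75 mm tall (this point is 37.5 mm up), 0.14 kg, loose; z up along its length, x and y normal to its sides
- clamp_seat (a point): middle of the open 59 mm gap where the block is to stand, on the clamp's bed (bed top 18 mm above the bench). Clamp frame: y along the aluminium track towards the fence, x across it, z up. The bed is 120 mm wide in x; nothing stands beside the gap in x. The clamp is screwed down.
- cam_pivot (a point): a point on the vertical pivot axis of the cam lever, in the lever's bar (48 mm above the bench); frame parallel to that of clamp_seat, which is 87.5 mm away along +y
- knob_center (a point): centre of the upright black knob at the lever's end, to be gripped from above: 26 mm across, 50 mm tall from 49 to 99 mm above the bench (this point is 75 mm up), 120 mm from the pivot axis; it spins freely on the lever, so its own yaw means nothing
- cam_lever (a joint): lever angle, rad. 0: sprung rest at a stop, along the track away from the fence (clamp -y). Grows clockwise seen from above; 1.571: square to the track, along clamp -x, the highest lift; stop at 2.2. The cam pushes the pad to the fence by 14 mm x sin(angle), less again past 1.571. A spring pulls it to 0: about 2 N at the knob at rest, about 4 N at highest lift
- fence: fixed aluminium fence: its face is 29.5 mm from clamp_seat on the +y side, 90 mm wide, 45 mm above the bed. This origin is the clamp's, on the bench, 60 mm along -y from clamp_seat
- pad_face (a point): middle of the sprung rubber pad's face, 38 mm above the bench; with the lever at rest 29.5 mm from clamp_seat on the -y side. Pad 50 mm wide, top 36 mm above the bed. It gives on its springs: about 10 N on the block at the highest lift
- flat_block: the other maple scrap, lying flat: 110 x 50 x 22 mm, origin under its centre; not needed
- router: black router standing upright, 110 mm square base, 190 mm tall, with a depth knob on its side; a bystander, origin under its centre
- sanding_block: yellow sanding block, 110 x 65 x 33 mm; a bystander, origin under its centre
- bin: green plastic bin, empty and open, 130 x 190 x 75 mm; a bystander, origin under its centre
- puck: cork bench puck, 70 mm across, 22 mm high; a bystander, origin under its centre
- tape_measure: tape measure, about 80 x 35 x 61 mm; a bystander, origin under its centre
- screwdriver: screwdriver lying down; a bystander
- square: try square lying flat, 120 mm wooden stock and 170 mm steel blade; a bystander, origin under its stock
There are look-alikes about, which are no part of the job. What is shaped like the part that bears block_center but orange or red is not meant.

How it is judged:
On the way:
1. the square block stands on end in the clamp's gap, let go, with the lever still at rest (x of block_center in the frame of clamp_seat between -0.02 and 0.02 m and y of block_center in the frame of clamp_seat between -0.008 and 0.008 m and z of block_center in the frame of clamp_seat below 0.042 m and angle between block_center's own z axis and vertical below 0.12 rad and contact force between the fingers and block below 0.2 N and value of joint cam_lever below 0.3 rad), for 0.2 s.
At the end, for the whole second after the job is handed in: Through the last second the fingers hold the lever (1 N or more), still, within 0.15 rad of highest lift (1.571); the square block stands upright (0.12 rad) on the bed within 20 mm of mid-track, free of the fingers, pressed by pad and fence with 3 N or more each (x of block_center in the frame of clamp_seat between -0.02 and 0.02 m and y of block_center in the frame of clamp_seat between -0.01 and 0.01 m and z of block_center in the frame of clamp_seat below 0.042 m and angle between block_center's own z axis and vertical below 0.12 rad and contact force between the fingers and block below 0.2 N and value of joint cam_lever between 1.421 and 1.721 rad and velocity of joint cam_lever between -0.1 and 0.1 rad/s and contact force between the fingers and cam_lever above 1 N and contact force between each of pad, fence and block above 3 N and linear speed of block below 0.02 m/s); the arm keeps its last pose, push and grip.
It fails at once if another thing on the bench is shifted by more than 30 mm (distance of any of flat_block, router, sanding_block, bin, puck, tape_measure, screwdriver, square from where it was at the start of the episode above 0.03 m).
It also fails if it takes over 51 s, if anything falls off the work surface, if the arm or the gripper's body presses on something with over 40 N, if the wrist force passes 120 N, or if a joint passes its speed limit or range.

ROBOT

A 6-joint arm with a two-finger parallel gripper is mounted at the origin on the work surface. World frame = base frame: x ahead of the robot, y to its left, z up, the work surface at z = 0. Lengths are in m, angles in rad, forces in N, time in s.
With the tool pointing down it reaches from about 0.275 to 0.85 m from the base axis. Payload 19 kg.
Tool frame: the origin (TCP) lies on the mounting face of the last link; the fingertips stand 173 mm ahead of it and the grasp point (between the pads) lies 155 mm ahead of it; z points along the fingers, x is the direction in which the jaws open and shut, and the axes are right-handed (so a half turn about z gives the same grasp; the last joint's range is limited). The gripper opens to 85 mm and grips with 20 to 120 N. Pads are 22 mm wide; open, the fingers measure 114 mm over their backs; the gripper's body (76 mm by 85 mm) begins 54 mm behind the grasp point. The pads swing forward as they close: fully open they stand 13 mm farther back than shut.
Start: joints at [-1.418, 0.15, 1.437, -0, 1.554, -0.134], TCP at [0.163, -0.552, 0.405] pointing down, gripper open.
Joint ranges: [-2.8, 2.8], [-0.68, 2.1], [0.12, 2.68], [-1.39, 4.53], [0.16, 2.79], [-2.81, 2.81]. Speed limits (rad/s): [1.89, 1.89, 2.22, 3.01, 3.01, 3.01].

INTERFACE

Orientations are given as a unit quaternion [x, y, z, w].
In Python, from cell import env gives the robot as it stands. The module is installed in compiled form; this text tells all that it offers.
- The arm moves only by the shell command python3 -m pendant 'ROWS' [FORCE]. ROWS is JSON, a list of rows, each an object with "delta_pos": the shift along the tool's x, y, z in mm, a list of three; "dr": the turn, a rotation vector about the tool's x, y, z in degrees, a list of three; "jaw": the closure, from 0 (fully open) to 1 (shut). In form: [{"delta_pos": [tx, ty, tz], "dr": [wx, wy, wz], "jaw": jaw}, ...]. A call has 1 to 20 rows; each row is the pose to reach, as a shift and turn from the pose measured when the call began, along the tool's axes at that moment; what a row does not reach only later rows make up. A row lasts 1/10 s, in which the tool goes at most 50 mm and 8.59 degrees, less where a joint would pass 70% of its speed; a pose out of reach is approached as far as the arm can. A call with a gripper value outside its range is refused whole. The fingers move at their own pace and stop on an object; FORCE is the grip in N (left out, the last holds). Time passes only in rows, so rows that repeat a pose let the fingers close. It gives the time, the measured TCP pose, the force and the opening at its end, in the units of the state.
- env.observe(): the state, without advancing time (a new reading comes with each control period).
- env.read_camera(name): name is "scene" or "top"; returns (picture, depth): 400x640x3 uint8, red, green, blue; 400x640 float32, m along the optical axis (not along the pixel's ray), 0 where there is no reading.
- env.camera_model(name): a dict with "K" (3x3 intrinsics, pixels), "rvec" (rotation vector, rad) and "tvec" (3), from world to camera coordinates, as OpenCV has them. Camera axes: x right, y down, z forward; pixel columns grow to the right and rows downward; lengths in m; the calibration is good to about 2 mm. A picture is of the moment at which its call begins. camera_model takes no time and is no camera call.
- env.sign_off(): hands the job in, once; it reports no verdict.
The state is a dict: "clock": time; "joints": joint angles; "joint_velocities": joint speeds; "tau": joint torques, N m; "tool_pos": TCP position; "eef_rot": TCP orientation; "force": force on the tool from outside, world axes, zero at the start; "moment": the same for the moment, N m; "gripper_width": finger opening in m.
Only numpy, scipy, OpenCV 4.12 (cv2) and the standard library are available. Lean on these libraries where they do the work, as an engineer would, in place of code of your own. Each camera call takes 0.05 s, during which the arm holds its last target. There are 200 camera calls.

## Working session

There is one attempt and no reset: what is moved stays moved. The work goes in short steps, Python scripts to look and compute and a shell command to move; the robot and the scene stay as the last step left them, time stands still between calls to the robot, and variables do not carry over. Pictures are saved under pics/ and viewed, about 8 in all and at most 12, crops included, and the job is handed in when it is done.

```bash
mkdir -p pics
cat > h.py <<'E'
import numpy as np, cv2
from cell import env
from scipy.spatial.transform import Rotation as R
def cam(n):
    m=env.camera_model(n); K=np.array(m['K'],float); Rm=cv2.Rodrigues(np.array(m['rvec'],float))[0]; t=np.array(m['tvec'],float).ravel()
    return K,Rm,t
def ray(n,u,v,z):
    K,Rm,t=cam(n); d=Rm.T@np.linalg.inv(K)@np.array([u,v,1.]); c=-Rm.T@t
    return c+d*(z-c[2])/d[2]
def cloud(n,dep):
    K,Rm,t=cam(n); v,u=np.mgrid[:400,:640]
    P=np.stack([(u-K[0,2])/K[0,0],(v-K[1,2])/K[1,1],np.ones_like(u)],-1)*dep[...,None]
    return (P-t)@Rm
E
python3 - <<'E'
from h import *
for n in('scene','top'):
    p,d=env.read_camera(n); np.savez('pics/%s0.npz'%n,p=p,d=d)
    cv2.imwrite('pics/%s0.png'%n,p[...,::-1])
    K,Rm,t=cam(n); print(n,K.round(1).tolist(),(-Rm.T@t).round(3),Rm[2].round(3))
s=env.observe();print(s)
E
```

```text
scene [[364.2, 0.0, 320.1], [0.0, 364.2, 204.4], [0.0, 0.0, 1.0]] [ 1.203 -0.018  1.018] [-0.56   0.033 -0.828]
top [[395.7, 0.0, 316.7], [0.0, 395.7, 199.5], [0.0, 0.0, 1.0]] [0.35  0.018 1.133] [ 0.216  0.026 -0.976]
{'clock': 0.1, 'joints': array([-1.41800960e+00,  1.50981037e-01,  1.43791716e+00, -3.97302040e-06,
        1.55379048e+00, -1.33982426e-01]), 'joint_velocities': array([-0.00109121, -0.00030569, -0.00140938,  0.00014332,  0.00147392,
        0.00078188]), 'tau': array([ 3.84771833e-03, -7.14382768e+01, -5.71793640e+01, -3.28735541e-04,
        7.09672386e-03,  2.10107754e-05]), 'tool_pos': array([ 0.16262986, -0.5515099 ,  0.40413486]), 'eef_rot': array([ 8.00891530e-01, -5.98809200e-01, -3.92523467e-04, -3.82427999e-04]), 'force': array([-0.11746287, -0.04956276, -0.30918287]), 'moment': array([-0.01437631, -0.02153812, -0.04580182]), 'gripper_width': 0.08528493643354548}
```

View pics/top0.png

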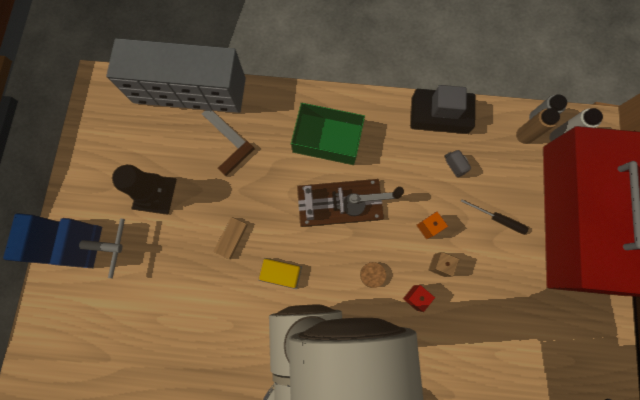

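View pics/scene0.png

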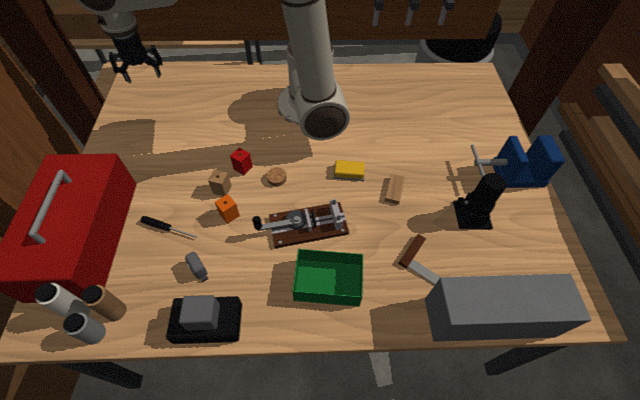

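The top view shows the maple block at (445,264), with orange and red look-alikes at (432,225) and (419,297). The clamp is at (340,202), with its fence on the left at (305,200) and the knob at (398,192). The scene view shows the same layout: block at (220,182), knob at (257,222).

```bash
cat > m.py <<'E'
from h import *
import sys
def load(n,k=0):
    f=np.load(f'pics/{n}{k}.npz'); return f['p'],f['d']
if __name__=='__main__':
  out=[]
  for n,(bu,bv),(ku,kv),(x0,y0,x1,y1) in (('top',(445,264),(398,192),(285,165,470,290)),('scene',(220,182),(257,222),(190,140,375,265))):
    p,d=load(n); W=cloud(n,d); v,u=np.mgrid[:400,:640]
    # block top
    w=W[(abs(u-bu)<22)&(abs(v-bv)<22)&(abs(W[...,2]-.073)<.012)]
    q=w[:,:2].astype(np.float32); r=cv2.minAreaRect(q*1000)
    print(n,'block z',np.median(w[:,2]),len(w),r, q.mean(0))
    m=(abs(u-ku)<14)&(abs(v-kv)<14)&(W[...,2]>.088)&(W[...,2]<.11)
    w=W[m]; print('knob top',np.median(w[:,2]),len(w),cv2.minEnclosingCircle(w[:,:2].astype(np.float32)*1000),w.mean(0), u[m].mean(),v[m].mean())
    # bed
    w=(abs(W[...,2]-.018)<.006)&(u>x0)&(u<x1)&(v>y0)&(v<y1)&(p[...,0].astype(int)-p[...,2]>15)&(p[...,0]<130)
    c,l,s,_=cv2.connectedComponentsWithStats(cv2.morphologyEx(w.astype(np.uint8),cv2.MORPH_CLOSE,np.ones((9,9))))
    i=1+s[1:,4].argmax(); w&=l==i
    r=cv2.minAreaRect(W[w][:,:2].astype(np.float32)*1000); print('bed',s[i],np.median(W[w][:,2]),r)
    w=(abs(W[...,2]-.063)<.005)&(u>x0)&(u<x1)&(v>y0)&(v<y1)
    out.append(cv2.resize(p[y0:y1,x0:x1,::-1],None,fx=4,fy=4,interpolation=cv2.INTER_CUBIC))
    cv2.imwrite(f'pics/{n}crop.png',out[-1])
E
python3 m.py
```

```text
top block z 0.07416001229689488 391 ((444.647216796875, -312.09564208984375), (50.01663589477539, 50.37392044067383), 72.57781982421875) [ 0.443994   -0.31073454]
knob top 0.09603476258342289 72 ((625.2452392578125, -172.1321563720703), 12.600574493408203) [ 0.62426598 -0.17171595  0.0962228 ] 398.7083333333333 190.88888888888889
bed [ 297  179   87   47 2510] 0.017507265444926288 ((596.8948974609375, -17.922805786132812), (121.38682556152344, 239.7180633544922), 10.552301406860352)
scene block z 0.0741725216934073 368 ((463.3653564453125, -293.55950927734375), (99.75914001464844, 182.55807495117188), 89.57937622070312) [ 0.47855133 -0.29847407]
knob top 0.09632947186784077 56 ((625.88134765625, -171.74453735351562), 14.087305068969727) [ 0.6287358  -0.17226252  0.09575613] 256.5892857142857 219.5
bed [ 272  202   78   45 1480] 0.01742859596899199 ((596.5006713867188, -18.893478393554688), (122.6556167602539, 238.94869995117188), 10.57591438293457)
```

View pics/topcrop.png

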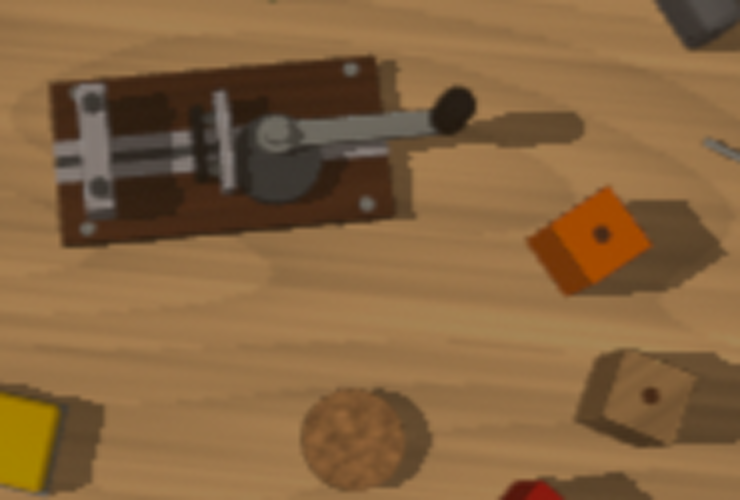

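View pics/scenecrop.png

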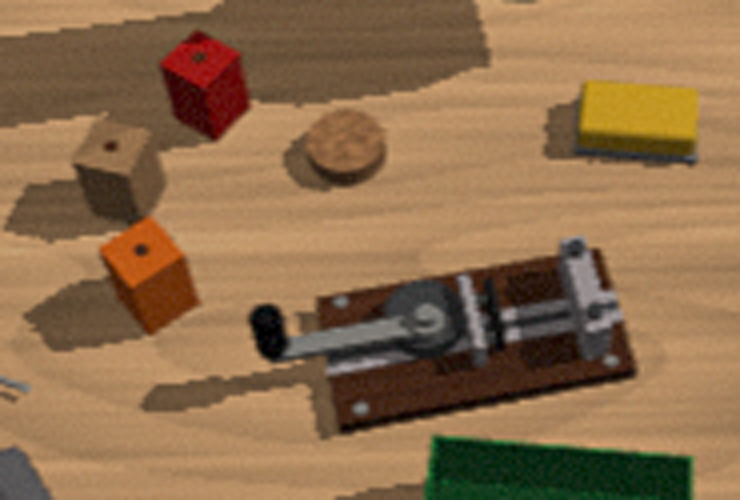

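The crops confirm the geometry. The fence is the bright bar at crop x≈95, the pad is dark at x≈205, and the knob is at the lower-right end of the lever. Next I'll put the points in the clamp frame.

Run:
```python
from m import *
a=np.deg2rad(10.56); ex=np.array([np.cos(a),np.sin(a)]); ey=np.array([-ex[1],ex[0]]); C=np.array([.5967,-.0184])
for n in('top','scene'):
    p,d=load(n); W=cloud(n,d).astype(float)
    L=np.stack([(W[...,:2]-C)@ex,(W[...,:2]-C)@ey,W[...,2]],-1).reshape(-1,3)*1000
    L=L[(abs(L[:,0])<65)&(abs(L[:,1])<190)&(L[:,2]>25)]
    print(n)
    def pr(t,m):
        q=L[m]
        if len(q): print(t,len(q),'x %.1f..%.1f  y %.1f..%.1f z %.1f'%(*np.percentile(q[:,0],[2,98]),*np.percentile(q[:,1],[2,98]),np.median(q[:,2])))
    pr('fence',(L[:,1]>60)&(L[:,2]>58)&(L[:,2]<68))
    pr('pad',(L[:,1]>0)&(L[:,1]<50)&(L[:,2]>47)&(L[:,2]<75))
    for y in range(-10,50,4): pr(f'  y{y}',(L[:,1]>y)&(L[:,1]<=y+4)&(L[:,2]>46))
    pr('lever',(L[:,1]<-60)&(L[:,1]>-120)&(L[:,2]>40)&(L[:,2]<60))
    pr('knob',(L[:,1]<-120)&(L[:,2]>86))
    q=L[(L[:,1]<-50)&(L[:,1]>-120)&(L[:,2]>45)&(L[:,2]<60)];print('lever fit',np.polyfit(q[:,1],q[:,0],1))
# block rays from top contour, both views
for n,(bu,bv) in (('top',(445,264)),('scene',(220,182))):
    p,d=load(n);W=cloud(n,d); v,u=np.mgrid[:400,:640]
    m=(abs(W[...,2]-.0745)<.005)&(np.hypot(W[...,0]-.4446,W[...,1]+.312)<.045)
    m=cv2.morphologyEx(m.astype(np.uint8),cv2.MORPH_OPEN,np.ones((3,3)))>0
    w=W[m]; print(n,m.sum(),w.mean(0),cv2.minAreaRect(w[:,:2].astype(np.float32)*1000))
```

```text
top
fence 196 x -43.3..42.6  y 80.5..99.3 z 62.9
pad 79 x -29.2..30.7  y 0.4..20.9 z 53.3
  y-6 25 x -32.7..31.1  y -5.0..-2.2 z 50.2
  y-2 33 x -33.9..30.5  y -1.8..1.8 z 51.0
  y2 9 x -24.0..30.2  y 2.2..3.0 z 52.7
  y10 8 x -17.9..17.8  y 12.9..13.9 z 53.0
  y14 24 x -24.5..22.4  y 14.2..17.7 z 54.9
  y18 22 x -22.9..24.0  y 18.1..21.0 z 53.5
lever 138 x -9.0..8.4  y -118.4..-61.0 z 47.2
knob 74 x -11.6..9.9  y -167.7..-144.7 z 96.0
lever fit [-0.00576837 -0.48182257]
scene
fence 142 x -42.4..43.9  y 79.3..98.6 z 62.1
pad 50 x -25.3..24.4  y 0.4..19.8 z 53.0
  y-6 27 x -30.7..35.8  y -5.8..-2.2 z 50.5
  y-2 22 x -32.0..31.5  y -1.7..1.9 z 49.9
  y2 3 x -17.3..26.1  y 2.2..2.5 z 46.4
  y10 11 x -22.0..22.6  y 12.1..13.9 z 54.2
  y14 17 x -22.0..23.5  y 14.4..17.9 z 53.5
  y18 11 x -20.2..24.2  y 18.1..20.3 z 54.0
lever 113 x -9.4..9.7  y -118.4..-61.2 z 46.9
knob 62 x -9.0..13.8  y -168.2..-146.4 z 95.4
lever fit [0.01750901 2.34079943]
top 356 [ 0.44406313 -0.31162436  0.07439397] ((444.5144348144531, -312.0079345703125), (49.45838928222656, 50.5860710144043), 74.12664031982422)
scene 180 [ 0.44647717 -0.31340885  0.0743674 ] ((445.4836120605469, -312.88201904296875), (52.44520568847656, 49.96421813964844), 71.35114288330078)
```

```bash
cat > go.py <<'E'
import sys
from h import *
s=env.observe(); x,y,z,yaw=map(float,sys.argv[1:5])
T=R.from_quat(s['eef_rot']); a=np.deg2rad(yaw)
G=R.from_matrix(np.array([[np.cos(a),np.sin(a),0],[np.sin(a),-np.cos(a),0],[0,0,-1]]))
print('delta mm',(T.inv().apply(np.array([x,y,z])-s['tool_pos'])*1000).round(1),'dr',np.rad2deg((T.inv()*G).as_rotvec()).round(1))
print('t',round(s['clock'],2),'pos',s['tool_pos'].round(4),'F',s['force'].round(1),'w',round(s['gripper_width'],4),'j',s['joints'].round(2))
E
python3 go.py .445 -.3125 .32 -17.3
```

```text
delta mm [-149.3 -338.4   84.3] dr [ -0.    0.1 -56.3]
t 0.1 pos [ 0.1626 -0.5515  0.4041] F [-0.1 -0.  -0.3] w 0.0853 j [-1.42  0.15  1.44 -0.    1.55 -0.13]
```

```bash
python3 -m pendant '[{"delta_pos":[-15,-34,8],"dr":[0,0,-6],"jaw":0.2},{"delta_pos":[-30,-68,17],"dr":[0,0,-12],"jaw":0.2},{"delta_pos":[-45,-102,25],"dr":[0,0,-18],"jaw":0.2},{"delta_pos":[-60,-136,34],"dr":[0,0,-24],"jaw":0.2},{"delta_pos":[-75,-170,42],"dr":[0,0,-30],"jaw":0.2},{"delta_pos":[-90,-204,50],"dr":[0,0,-36],"jaw":0.2},{"delta_pos":[-105,-238,59],"dr":[0,0,-42],"jaw":0.2},{"delta_pos":[-120,-271,67],"dr":[0,0,-47],"jaw":0.2},{"delta_pos":[-135,-305,76],"dr":[0,0,-52],"jaw":0.2},{"delta_pos":[-149.3,-338.4,84.3],"dr":[0,0,-56.3],"jaw":0.2},{"delta_pos":[-149.3,-338.4,84.3],"dr":[0,0,-56.3],"jaw":0.2},{"delta_pos":[-149.3,-338.4,84.3],"dr":[0,0,-56.3],"jaw":0.2}]' 40; python3 go.py .445 -.3125 .205 -17.3
python3 - <<'E'
from h import *
p,d=env.read_camera('scene');cv2.imwrite('pics/a.png',cv2.resize(p[90:260,130:330,::-1],None,fx=3.5,fy=3.5))
E
```

```text
clock: 1.3
tool_pos: [0.4453, -0.312, 0.3196]
eef_rot: [0.989, -0.15, -0.001, -0.001]
force: [0.1, 0.5, 1.0]
gripper_width: 0.0682
delta mm [  0.    0.7 114.6] dr [-0.1  0.1  0.1]
t 1.3 pos [ 0.4453 -0.312   0.3196] F [0.1 0.5 1. ] w 0.0682 j [-0.75  0.13  1.63  0.    1.38 -0.45]
```

View pics/a.png

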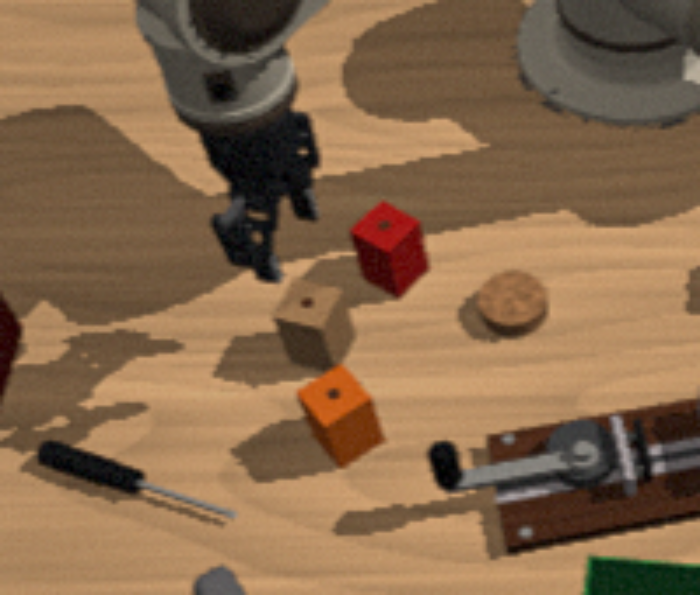

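The gripper hangs above the maple block (crop ≈(310,320)) with clear space on both jaw sides, so I'll descend.

```bash
python3 -m pendant '[{"delta_pos":[0,0,25],"dr":[0,0,0],"jaw":0.2},{"delta_pos":[0,0.7,50],"dr":[0,0,0],"jaw":0.2},{"delta_pos":[0,0.7,75],"dr":[0,0,0],"jaw":0.2},{"delta_pos":[0,0.7,95],"dr":[0,0,0],"jaw":0.2},{"delta_pos":[0,0.7,108],"dr":[0,0,0],"jaw":0.2},{"delta_pos":[0,0.7,114.6],"dr":[0,0,0],"jaw":0.2},{"delta_pos":[0,0.7,114.6],"dr":[0,0,0],"jaw":0.2}]' 40; python3 -m pendant '[{"delta_pos":[0,0,0],"dr":[0,0,0],"jaw":0.3},{"delta_pos":[0,0,0],"dr":[0,0,0],"jaw":0.5},{"delta_pos":[0,0,0],"dr":[0,0,0],"jaw":0.7},{"delta_pos":[0,0,0],"dr":[0,0,0],"jaw":0.8},{"delta_pos":[0,0,0],"dr":[0,0,0],"jaw":0.8},{"delta_pos":[0,0,0],"dr":[0,0,0],"jaw":0.8}]' 40; python3 go.py .445 -.3125 .35 -17.3
```

```text
clock: 2.05
tool_pos: [0.4443, -0.3135, 0.2051]
eef_rot: [0.989, -0.151, -0.001, -0.001]
force: [0.5, 0.5, 0.3]
gripper_width: 0.0686
clock: 2.65
tool_pos: [0.4445, -0.3137, 0.2062]
eef_rot: [0.989, -0.151, 0.0, -0.0]
force: [-2.1, -0.9, 7.1]
gripper_width: 0.0492
delta mm [ 1.000e-01 -1.300e+00 -1.438e+02] dr [-0.  0. -0.]
t 2.65 pos [ 0.4445 -0.3137  0.2062] F [-2.1 -0.9  7.1] w 0.0492 j [-0.76  0.24  1.76  0.    1.15 -0.45]
```

```bash
python3 -m pendant '[{"delta_pos":[0,0,-10],"dr":[0,0,0],"jaw":0.8},{"delta_pos":[0,0,-30],"dr":[0,0,0],"jaw":0.8},{"delta_pos":[0,0,-55],"dr":[0,0,0],"jaw":0.8},{"delta_pos":[0,0,-80],"dr":[0,0,0],"jaw":0.8},{"delta_pos":[0,0,-105],"dr":[0,0,0],"jaw":0.8},{"delta_pos":[0,0,-125],"dr":[0,0,0],"jaw":0.8},{"delta_pos":[0,0,-140],"dr":[0,0,0],"jaw":0.8},{"delta_pos":[0,0,-144],"dr":[0,0,0],"jaw":0.8}]' 40; python3 go.py .5875 .0308 .33 10.6
```

```text
clock: 3.45
tool_pos: [0.4445, -0.3137, 0.3526]
eef_rot: [0.989, -0.151, 0.001, 0.001]
force: [0.3, 0.4, -1.4]
gripper_width: 0.0498
delta mm [  33.9 -371.5   22.3] dr [  0.1  -0.1 -27.9]
t 3.45 pos [ 0.4445 -0.3137  0.3526] F [ 0.3  0.4 -1.4] w 0.0498 j [-0.76  0.11  1.59  0.    1.44 -0.45]
```

```bash
python3 -m pendant '[{"delta_pos":[1,-15,1],"dr":[0,0,-1],"jaw":0.8},{"delta_pos":[4,-40,2],"dr":[0,0,-3],"jaw":0.8},{"delta_pos":[6,-70,4],"dr":[0,0,-5],"jaw":0.8},{"delta_pos":[9,-100,6],"dr":[0,0,-7.5],"jaw":0.8},{"delta_pos":[12,-130,8],"dr":[0,0,-10],"jaw":0.8},{"delta_pos":[15,-160,10],"dr":[0,0,-12],"jaw":0.8},{"delta_pos":[17,-190,11],"dr":[0,0,-14],"jaw":0.8},{"delta_pos":[20,-220,13],"dr":[0,0,-16.5],"jaw":0.8},{"delta_pos":[23,-250,15],"dr":[0,0,-19],"jaw":0.8},{"delta_pos":[26,-280,17],"dr":[0,0,-21],"jaw":0.8},{"delta_pos":[28,-310,19],"dr":[0,0,-23],"jaw":0.8},{"delta_pos":[31,-340,21],"dr":[0,0,-25.5],"jaw":0.8},{"delta_pos":[33,-360,22],"dr":[0,0,-27],"jaw":0.8},{"delta_pos":[33.9,-371.5,22.3],"dr":[0,0,-27.9],"jaw":0.8},{"delta_pos":[33.9,-371.5,22.3],"dr":[0,0,-27.9],"jaw":0.8},{"delta_pos":[33.9,-371.5,22.3],"dr":[0,0,-27.9],"jaw":0.8}]'; python3 go.py .5875 .0308 .226 10.6
python3 - <<'E'
from h import *
from m import *
for n in('scene','top'):
    p,d=env.read_camera(n); np.savez('pics/%s1.npz'%n,p=p,d=d)
a,b=load('scene',1)[0][100:260,230:430,::-1],load('top',1)[0][120:280,270:470,::-1]
cv2.imwrite('pics/b.png',np.hstack([cv2.resize(i,None,fx=2,fy=2.5) for i in(a,b)]))
E
```

```text
clock: 5.05
tool_pos: [0.5872, 0.0307, 0.3297]
eef_rot: [0.996, 0.092, 0.001, 0.001]
force: [0.1, -0.1, -1.0]
gripper_width: 0.0494
delta mm [ 1.000e-01 -3.000e-01  1.037e+02] dr [ 0.1 -0.1 -0. ]
t 5.05 pos [0.5872 0.0307 0.3297] F [ 0.1 -0.1 -1. ] w 0.0494 j [-0.08  0.21  1.52 -0.    1.41 -0.26]
```

View pics/b.png

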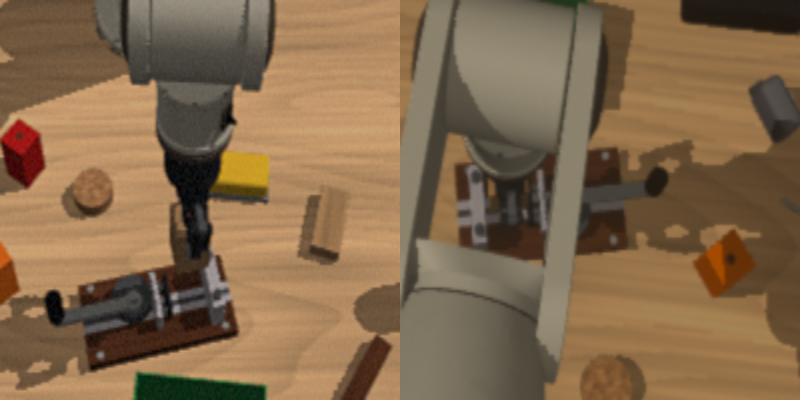

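The block hangs above the gap, which is still visible between the fence and the pad. Before lowering, I'll check its clamp-y extent from the depth data.

Run:
```python
from m import *
a=np.deg2rad(10.56); ex=np.array([np.cos(a),np.sin(a)]); ey=np.array([-ex[1],ex[0]]); S=np.array([.5875,.0308])
p,d=load('scene',1); W=cloud('scene',d).astype(float); c=p.astype(int)
L=np.stack([(W[...,:2]-S)@ex,(W[...,:2]-S)@ey,W[...,2]],-1)*1000
m=(abs(L[...,0])<60)&(abs(L[...,1])<60)&(L[...,2]>110)&(L[...,2]<210)&(c[...,0]-c[...,2]>20)
m=cv2.morphologyEx(m.astype(np.uint8),cv2.MORPH_OPEN,np.ones((2,2)))>0
q=L[m]; print(len(q),np.percentile(q,[1,10,50,90,99],axis=0).round(1))
for z in range(115,205,10):
    r=q[(q[:,2]>z)&(q[:,2]<=z+10)]
    if len(r): print(z,len(r),r[:,0].min().round(1),r[:,0].max().round(1),r[:,1].min().round(1),r[:,1].max().round(1))
```

```text
247 [[-42.2 -26.2  15.9]
 [-15.3 -25.5 125.5]
 [ 23.1 -16.9 170.8]
 [ 25.9  15.8 199.5]
 [ 35.9  33.9 246.2]]
115 3 22.7 24.4 -22.3 -1.5
125 27 23.1 26.2 -23.0 22.3
135 33 -3.1 27.2 -26.0 21.9
145 19 -3.7 26.0 -26.1 21.6
155 16 -3.8 25.9 -25.9 -11.3
165 16 -4.1 26.8 -26.0 -11.8
175 17 -5.8 25.5 -25.9 -12.0
185 20 -15.6 26.9 -26.3 -12.2
195 62 -20.2 31.7 -25.9 -10.4
```

```bash
python3 -m pendant '[{"delta_pos":[0,0,20],"dr":[0,0,0],"jaw":0.8},{"delta_pos":[0,0,40],"dr":[0,0,0],"jaw":0.8},{"delta_pos":[0,0,55],"dr":[0,0,0],"jaw":0.8},{"delta_pos":[0,0,65],"dr":[0,0,0],"jaw":0.8},{"delta_pos":[0,0,75],"dr":[0,0,0],"jaw":0.8},{"delta_pos":[0,0,84],"dr":[0,0,0],"jaw":0.8},{"delta_pos":[0,0,92],"dr":[0,0,0],"jaw":0.8},{"delta_pos":[0,0,98],"dr":[0,0,0],"jaw":0.8},{"delta_pos":[0,0,102],"dr":[0,0,0],"jaw":0.8},{"delta_pos":[0,0,104],"dr":[0,0,0],"jaw":0.8},{"delta_pos":[0,0,104],"dr":[0,0,0],"jaw":0.8}]'; python3 go.py .5875 .0308 .2245 10.6
```

```text
clock: 6.25
tool_pos: [0.5875, 0.03, 0.2259]
eef_rot: [0.996, 0.092, 0.001, 0.001]
force: [0.2, 0.0, -1.9]
gripper_width: 0.0499
delta mm [ 0.2 -0.8  1.4] dr [ 0.1 -0.1 -0.1]
t 6.25 pos [0.5875 0.03   0.2259] F [ 0.2  0.  -1.9] w 0.0499 j [-0.08  0.3   1.63 -0.    1.21 -0.26]
```

```bash
python3 -m pendant '[{"delta_pos":[0,-0.5,1],"dr":[0,0,0],"jaw":0.8},{"delta_pos":[0,-0.5,1.7],"dr":[0,0,0],"jaw":0.8},{"delta_pos":[0,-0.5,1.7],"dr":[0,0,0],"jaw":0.8}]'; python3 -m pendant '[{"delta_pos":[0,0,0],"dr":[0,0,0],"jaw":0.35},{"delta_pos":[0,0,0],"dr":[0,0,0],"jaw":0.25},{"delta_pos":[0,0,0],"dr":[0,0,0],"jaw":0.15},{"delta_pos":[0,0,0],"dr":[0,0,0],"jaw":0},{"delta_pos":[0,0,0],"dr":[0,0,0],"jaw":0},{"delta_pos":[0,0,0],"dr":[0,0,0],"jaw":0}]'; python3 go.py .5875 .0308 .36 10.6
```

```text
clock: 6.55
tool_pos: [0.5874, 0.0305, 0.2243]
eef_rot: [0.996, 0.092, 0.001, 0.001]
force: [0.4, -0.6, -1.5]
gripper_width: 0.0493
clock: 7.15
tool_pos: [0.5874, 0.0305, 0.2243]
eef_rot: [0.996, 0.092, 0.001, 0.001]
force: [0.6, -0.7, -0.1]
gripper_width: 0.0855
delta mm [   0.4    0.  -135.7] dr [ 0.1 -0.1 -0.1]
t 7.15 pos [0.5874 0.0305 0.2243] F [ 0.6 -0.7 -0.1] w 0.0855 j [-0.08  0.3   1.63 -0.    1.2  -0.26]
```

```bash
python3 -m pendant '[{"delta_pos":[0,0,-10],"dr":[0,0,0],"jaw":0},{"delta_pos":[0,0,-30],"dr":[0,0,0],"jaw":0},{"delta_pos":[0,0,-55],"dr":[0,0,0],"jaw":0},{"delta_pos":[0,0,-80],"dr":[0,0,0],"jaw":0},{"delta_pos":[0,0,-105],"dr":[0,0,0],"jaw":0},{"delta_pos":[0,0,-110],"dr":[0,0,0],"jaw":0},{"delta_pos":[0,0,-110],"dr":[0,0,0],"jaw":0}]'; python3 go.py .6256 -.1732 .33 10.6
```

```text
clock: 7.85
tool_pos: [0.5872, 0.0307, 0.3356]
eef_rot: [0.996, 0.092, 0.002, 0.001]
force: [-0.7, 0.5, -0.5]
gripper_width: 0.085
delta mm [  0.5 207.5   6.2] dr [ 0.2 -0.2 -0.1]
t 7.85 pos [0.5872 0.0307 0.3356] F [-0.7  0.5 -0.5] w 0.085 j [-0.08  0.21  1.51 -0.    1.42 -0.26]
```

```bash
python3 -m pendant '[{"delta_pos":[0,12,0],"dr":[0,0,0],"jaw":0.2},{"delta_pos":[0,35,1],"dr":[0,0,0],"jaw":0.3},{"delta_pos":[0,65,2],"dr":[0,0,0],"jaw":0.3},{"delta_pos":[0,95,3],"dr":[0,0,0],"jaw":0.3},{"delta_pos":[0,125,4],"dr":[0,0,0],"jaw":0.3},{"delta_pos":[0,155,5],"dr":[0,0,0],"jaw":0.3},{"delta_pos":[0,180,6],"dr":[0,0,0],"jaw":0.3},{"delta_pos":[0,200,6],"dr":[0,0,0],"jaw":0.3},{"delta_pos":[0.5,207.5,6],"dr":[0,0,0],"jaw":0.3},{"delta_pos":[0.5,207.5,6],"dr":[0,0,0],"jaw":0.3}]'; python3 go.py .6256 -.1732 .237 10.6
python3 - <<'E'
from m import *
for n in('scene','top'):
    p,d=env.read_camera(n); np.savez('pics/%s2.npz'%n,p=p,d=d)
a,b=load('scene',2)[0][100:260,230:430,::-1],load('top',2)[0][120:280,270:470,::-1]
cv2.imwrite('pics/c.png',np.hstack([cv2.resize(i,None,fx=2,fy=2.5) for i in(a,b)]))
a=np.deg2rad(10.56); ex=np.array([np.cos(a),np.sin(a)]); ey=np.array([-ex[1],ex[0]]); S=np.array([.5875,.0308])
for n in('scene','top'):
    p,d=load(n,2); W=cloud(n,d).astype(float)
    L=np.stack([(W[...,:2]-S)@ex,(W[...,:2]-S)@ey,W[...,2]],-1)*1000
    q=L[(abs(L[...,0])<60)&(abs(L[...,1])<45)&(abs(L[...,2]-93)<5)]
    if len(q): print(n,len(q),np.median(q[:,2]),cv2.minAreaRect(q[:,:2].astype(np.float32)))
    q=L[(abs(L[...,0])<20)&(abs(L[...,1]+207)<20)&(abs(L[...,2]-97)<6)]
    if len(q): print('knob',len(q),cv2.minEnclosingCircle(q[:,:2].astype(np.float32)))
E
```

```text
clock: 8.85
tool_pos: [0.6256, -0.174, 0.3297]
eef_rot: [0.996, 0.091, 0.002, 0.001]
force: [0.2, -0.2, 0.4]
gripper_width: 0.0598
delta mm [-0.2 -1.  92.7] dr [ 0.1 -0.2 -0.1]
t 8.85 pos [ 0.6256 -0.174   0.3297] F [ 0.2 -0.2  0.4] w 0.0598 j [-0.39  0.34  1.36 -0.    1.44 -0.57]
scene 235 92.3053789891928 ((2.0903854370117188, -1.3473854064941406), (49.833255767822266, 51.81080627441406), 89.7907485961914)
knob 41 ((0.8278355598449707, -207.24412536621094), 12.0625)
top 326 92.3760503121916 ((1.3500041961669922, -0.2943553924560547), (49.54449462890625, 50.303009033203125), 89.74557495117188)
knob 37 ((1.8328394889831543, -207.34222412109375), 11.900962829589844)
```

View pics/c.png

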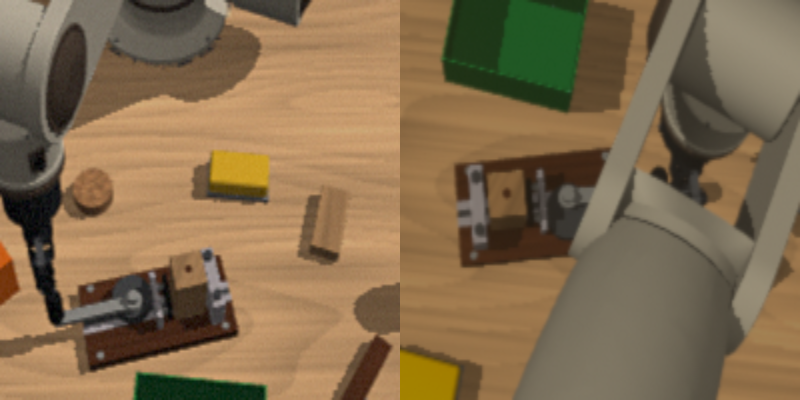

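The block stands upright in the gap at about (1.7, -0.8) mm from the seat, squared to within 0.3°. The knob lies where computed, so I'll descend and grip it.

```bash
python3 -m pendant '[{"delta_pos":[0,-0.5,20],"dr":[0,0,0],"jaw":0.3},{"delta_pos":[0,-1,40],"dr":[0,0,0],"jaw":0.3},{"delta_pos":[0,-1,60],"dr":[0,0,0],"jaw":0.3},{"delta_pos":[0,-1,76],"dr":[0,0,0],"jaw":0.3},{"delta_pos":[0,-1,87],"dr":[0,0,0],"jaw":0.3},{"delta_pos":[0,-1,92],"dr":[0,0,0],"jaw":0.3},{"delta_pos":[0,-1,92],"dr":[0,0,0],"jaw":0.3}]'; python3 -m pendant '[{"delta_pos":[0,0,0],"dr":[0,0,0],"jaw":0.5},{"delta_pos":[0,0,0],"dr":[0,0,0],"jaw":0.7},{"delta_pos":[0,0,0],"dr":[0,0,0],"jaw":0.9},{"delta_pos":[0,0,0],"dr":[0,0,0],"jaw":1},{"delta_pos":[0,0,0],"dr":[0,0,0],"jaw":1},{"delta_pos":[0,0,0],"dr":[0,0,0],"jaw":1},{"delta_pos":[0,0,0],"dr":[0,0,0],"jaw":1}]' 40; python3 go.py .6256 -.1732 .237 10.6
```

```text
clock: 9.65
tool_pos: [0.6257, -0.1715, 0.2378]
eef_rot: [0.996, 0.092, 0.002, 0.001]
force: [0.5, -0.2, 0.1]
gripper_width: 0.0595
clock: 10.35
tool_pos: [0.6254, -0.1718, 0.2389]
eef_rot: [0.996, 0.092, 0.001, 0.001]
force: [-9.5, -0.5, 9.2]
gripper_width: 0.0249
delta mm [-0.   1.4  1.9] dr [ 0.2 -0.1 -0.1]
t 10.35 pos [ 0.6254 -0.1718  0.2389] F [-9.5 -0.5  9.2] w 0.0249 j [-0.39  0.4   1.47 -0.    1.27 -0.57]
```

```bash
python3 -m pendant '[{"delta_pos":[-4,0,0],"dr":[0,0,2],"jaw":1},{"delta_pos":[-10.4,-0.5,0],"dr":[0,0,5],"jaw":1},{"delta_pos":[-20.7,-1.8,0],"dr":[0,0,10],"jaw":1},{"delta_pos":[-30.8,-4.1,0],"dr":[0,0,15],"jaw":1},{"delta_pos":[-40.7,-7.2,0],"dr":[0,0,20],"jaw":1},{"delta_pos":[-50.3,-11.1,0],"dr":[0,0,25],"jaw":1},{"delta_pos":[-59.5,-15.9,0],"dr":[0,0,30],"jaw":1},{"delta_pos":[-68.3,-21.5,0],"dr":[0,0,35],"jaw":1},{"delta_pos":[-76.5,-27.8,0],"dr":[0,0,40],"jaw":1},{"delta_pos":[-84.1,-34.9,0],"dr":[0,0,45],"jaw":1},{"delta_pos":[-84.1,-34.9,0],"dr":[0,0,45],"jaw":1}]'; python3 go.py .4856 -.0773 .239 -79.4
python3 - <<'E'
from h import *
s=env.observe(); P=np.array([.6036,-.0553]); a=np.deg2rad(10.56); ex=np.array([np.cos(a),np.sin(a)]); ey=np.array([-ex[1],ex[0]])
v=s['tool_pos'][:2]-P; print('r',np.hypot(*v),'th',np.rad2deg(np.arctan2(-v@ex,-v@ey)),'Frad',s['force'][:2]@v/np.hypot(*v))
E
```

```text
clock: 11.45
tool_pos: [0.5356, -0.153, 0.2392]
eef_rot: [0.955, -0.298, 0.002, 0.001]
force: [-0.6, -6.5, -4.4]
gripper_width: 0.0246
delta mm [-84.1 -33.8  -0.3] dr [-0.  -0.3 44.7]
t 11.45 pos [ 0.5356 -0.153   0.2392] F [-0.6 -6.5 -4.4] w 0.0246 j [-0.42  0.22  1.7  -0.    1.22  0.19]
r 0.11899956160938906 th 45.41323056214566 Frad 5.642762902367405
```

```bash
python3 -m pendant '[{"delta_pos":[-4,0,0],"dr":[0,0,2],"jaw":1},{"delta_pos":[-10.4,-0.5,0],"dr":[0,0,5],"jaw":1},{"delta_pos":[-20.7,-1.8,0],"dr":[0,0,10],"jaw":1},{"delta_pos":[-30.8,-4.1,0],"dr":[0,0,15],"jaw":1},{"delta_pos":[-40.7,-7.2,0],"dr":[0,0,20],"jaw":1},{"delta_pos":[-50.3,-11.1,0],"dr":[0,0,25],"jaw":1},{"delta_pos":[-59.5,-15.9,0],"dr":[0,0,30],"jaw":1},{"delta_pos":[-68.3,-21.5,0],"dr":[0,0,35],"jaw":1},{"delta_pos":[-76.5,-27.8,0],"dr":[0,0,40],"jaw":1},{"delta_pos":[-81,-31.8,0],"dr":[0,0,43],"jaw":1},{"delta_pos":[-83.6,-34.3,0],"dr":[0,0,44.6],"jaw":1},{"delta_pos":[-83.6,-34.3,0],"dr":[0,0,44.6],"jaw":1},{"delta_pos":[-83.6,-34.3,0],"dr":[0,0,44.6],"jaw":1},{"delta_pos":[-83.6,-34.3,0],"dr":[0,0,44.6],"jaw":1}]'; python3 go.py .4866 -.0771 .239 -79.4
python3 - <<'E'
from m import *
s=env.observe(); P=np.array([.6036,-.0553]); a=np.deg2rad(10.56); ex=np.array([np.cos(a),np.sin(a)]); ey=np.array([-ex[1],ex[0]]);S=np.array([.5875,.0308])
v=s['tool_pos'][:2]-P; print('r',np.hypot(*v),'th',np.rad2deg(np.arctan2(-v@ex,-v@ey)),'Frad',s['force'][:2]@v/np.hypot(*v),'vel',abs(s['joint_velocities']).max())
for n in('scene','top'):
    p,d=env.read_camera(n); np.savez('pics/%s3.npz'%n,p=p,d=d)
    W=cloud(n,d).astype(float)
    L=np.stack([(W[...,:2]-S)@ex,(W[...,:2]-S)@ey,W[...,2]],-1)*1000
    q=L[(abs(L[...,0])<60)&(abs(L[...,1])<45)&(abs(L[...,2]-93)<5)]
    if len(q): print(n,len(q),np.median(q[:,2]),cv2.minAreaRect(q[:,:2].astype(np.float32)))
    q=L[(L[...,0]>-95)&(L[...,0]<-25)&(abs(L[...,1]+87)<30)&(abs(L[...,2]-47)<5)]
    if len(q)>20: print('lever',len(q),np.rad2deg(np.arctan(np.polyfit(q[:,0],q[:,1],1)[0])),np.median(q[:,1]))
a,b=load('scene',3)[0][100:260,230:430,::-1],load('top',3)[0][120:280,270:470,::-1]
cv2.imwrite('pics/d.png',np.hstack([cv2.resize(i,None,fx=2,fy=2.5) for i in(a,b)]))
E
```

```text
clock: 12.85
tool_pos: [0.4861, -0.0775, 0.2391]
eef_rot: [0.77, -0.638, 0.003, 0.001]
force: [-5.0, -5.0, 0.5]
gripper_width: 0.0248
delta mm [-0.3 -0.6  0.1] dr [-0.1 -0.3  0.1]
t 12.85 pos [ 0.4861 -0.0775  0.2391] F [-5.  -5.   0.5] w 0.0248 j [-0.31  0.1   1.85 -0.    1.19  1.07]
r 0.11961797401680337 th 89.8833031639563 Frad 5.860032226802208 vel 0.0015391853308926412
scene 229 92.52942534009475 ((0.161895751953125, 4.337099075317383), (50.03448486328125, 51.87298583984375), 89.04937744140625)
lever 104 0.3539519144461523 -88.57733040002128
top 331 92.70166926031006 ((0.5493698120117188, 4.965375900268555), (50.322608947753906, 49.573543548583984), 0.17750072479248047)
```

View pics/d.png

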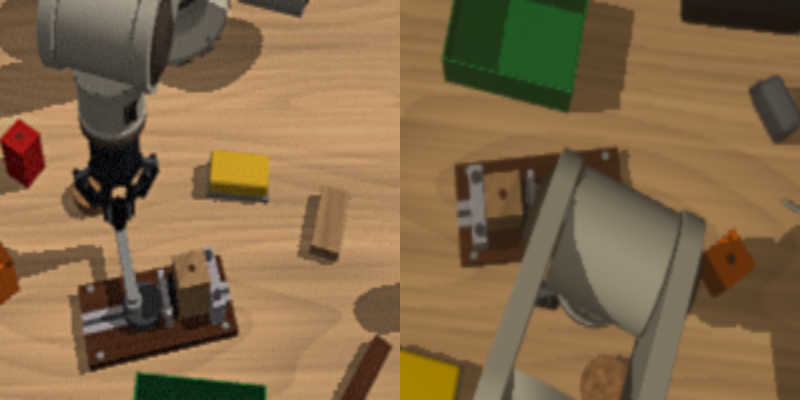

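```bash
python3 -c "
from cell import env
print(env.sign_off())"
```

```text
the job is handed in; nothing more can be done
None
```

I stood the maple block on end in the middle of the gap and let go of it. I then took the knob, swung the lever to highest lift and handed the job in at about 13 s, still holding it there. No verdict is reported.

- **Block before the swing:** the two cameras put it upright about 1.7 mm in x and -0.8 mm in y from the seat. The lever was still at rest.
- **Lever at the end:** the tool position gives 89.9°, and a line fitted to the lever in the scene depth is 0.4° off square. The arm is still and the grip is set to 40 N. The wrist reads about 5 N along each horizontal axis.
- **Block at the end:** it is upright with its top at 92.6 mm, pushed 4.3–5.0 mm towards the fence. That matches the 4.5 mm expected when it is pressed against the fence.
- **Not measured:** the pad and fence forces on the block, which I inferred from its shift. The other things on the bench look unmoved in the last picture, but I did not measure them.
- **Disagreements:** the clamp's origin is about 10 mm off the bed's middle, so I located the seat from the fence and pad faces instead. The two cameras differ by less than 1.5 mm on the block.

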